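# Lift a drum-sanding arbor out of its vee rests and hold it level

### The arm

A 7-joint arm with a two-finger parallel gripper is mounted at the origin on the work surface. World frame = base frame: x ahead of the robot, y to its left, z up, the work surface at z = 0. Lengths are in m, angles in rad, forces in N, time in s.
With the tool pointing down it reaches from about 0.425 to 0.825 m from the base axis. Payload 3.6 kg.
Tool frame: the origin (TCP) lies between the finger pads; the fingertips stand r.tip_reach ahead of it and the grasp point (between the pads) lies 11 mm behind it (r.tip_reach is the distance from the TCP to the fingertips, in m); z points along the fingers, y is the line along which they close (so a half turn about z gives the same grasp; the last joint's range is limited). The gripper opens to 93 mm and grips with 3 to 60 N. Pads are 15 mm wide; open, the fingers measure 128 mm over their backs; the gripper's body (75 mm by 188 mm) begins 65 mm behind the grasp point.
Start: joints at [1.228, 0.615, -0.013, 1.423, 0.008, 1.103, -0.04], TCP at [0.203, -0.618, 0.227] pointing down, gripper open.
Joint ranges: [-3.12, 3.12], [-0.3, 2.06], [-1.34, 1.32], [0.26, 2.42], [-1.36, 4.5], [0.01, 1.98], [-2.84, 2.84]. Speed limits (rad/s): [2.79, 2.79, 3.14, 3.14, 3.14, 3.14, 3.14].

### API

Orientations are given as a unit quaternion [x, y, z, w].
In Python, from cell import r, vision, sense gives the robot as it stands (r), with the cameras (vision) and the readings as plain functions.
- The arm moves only by the shell command python3 drive.py 'ROWS' [FORCE]. ROWS is rows parted by semicolons, their numbers by spaces, 1 to 8 of them, each of 7 numbers: dx, dy, dz in m, then a rotation vector rx, ry, rz in rad, then the opening from 0.0 (shut) to 1.0 (fully open); each row shifts and turns the commanded pose from where the row before left it, along the tool's axes as they then stand; what a row does not reach is not made up. A row lasts 1/12 s, in which the tool goes at most 0.0417 m and 0.125 rad, less where a joint would pass 70% of its speed; a pose out of reach is approached as far as the arm can. The fingers move at their own pace and stop on an object; FORCE is the grip in N (left out, the last holds). Time passes only in rows, so rows that do not move let the fingers close. It prints the time, the measured TCP pose, the force, the opening and the grip force at its end.
- sense(): the state, without advancing time (a new reading comes with each control period).
- vision.snapshot(name): name is "scene" or "top" or "wrist"; returns the picture (384x512x3 uint8, red, green, blue); there is no depth.
- vision.get_calibration(name): a dict with "intrinsics" (3x3 intrinsics, pixels), "rvec" (rotation vector, rad) and "tvec" (3), from world to camera coordinates, as OpenCV has them; the wrist camera has in their place "hand_eye" (4x4, takes a point from camera to tool coordinates, whose origin is the TCP and whose axes are the flange's). Camera axes: x right, y down, z forward; pixel columns grow to the right and rows downward; lengths in m; the calibration is good to about 2 mm. A picture is of the moment at which its call begins: read the wrist's pose just before it. get_calibration takes no time and is no camera call.
- r.hand_in(): hands the job in; it is judged then, once.
The state is a dict: "time": time; "q": joint angles; "dq": joint speeds; "tau": joint torques, N m; "ee_pos": TCP position; "eef_rot": TCP orientation; "ft_force": force on the tool from outside, world axes, zero at the start; "wrist_torque": the same for the moment, N m; "opening": opening from 0.0 (shut) to 1.0 (fully open); "finger_force": force on a finger pad.
Only numpy, scipy, OpenCV 4.12 (cv2) and the standard library are available. Lean on these libraries where they do the work, as an engineer would, in place of code of your own. Each camera call takes 0.05 s, during which the arm holds its last target. There are 200 camera calls.

### The job

Take the steel arbor with the abrasive drum by its bare shaft, lift it out of the two vee rests without letting either end dip, and hold it level and still over its stand, about 10 cm above the rests, so that I can wipe the grinding dust out of them. The drum may sit on a light or a heavy hub, which cannot be seen, so mind where the balance is. Keep fingers off the abrasive drum, leave the other things on the bench alone, and finish still holding the arbor up there.

Things in the scene. Friction and masses are not known exactly. Their poses are not given: they have to be found in the camera images.
- arbor: Loose turned steel arbor 366 mm long, lying in the stand's two vees. Origin on its axis; x axis along it, to the drum end; it may be rolled about x, so y and z mean nothing. Along x (mm): taper shank 12-15 thick, -190 to -130; flange 28 across to -122; bare shaft 15 thick, -122 to 95 (to grip); washer 36 across to 100; drum to 150; washer to 154; nut and thread to 176.
- shaft (a point): Point on the arbor's axis half way between the vees' places, at arbor x = -6 mm. Arbor without drum: 0.50 kg, balancing near arbor x = -9 mm; with the drum the whole balances somewhere at x = 12 to 55 mm, changing from run to run with the drum's weight. Gripped off balance it loads the hand with weight times distance and may turn in the fingers.
- drum: Brown abrasive drum, part of the arbor (fixed on it), 60 mm across, 50 mm long, dark rubber end faces; origin at its middle, on the axis, at x = 125 mm of the arbor; x axis as the arbor's. Weighs 0.10 to 0.44 kg (light or heavy hub, not to be seen). Not to be touched by the fingers.
- stand: Arbor stand bolted to the bench: grey base plate 260 x 100 x 10 mm, two posts 10 mm thick at x = -95 and 82 mm, each with a steel vee open to the top. Origin on the bench under the plate's middle, x the same way as the arbor's. The arbor's origin starts over it within 5 mm along x, its axis 80 mm above the bench (70 mm above the plate); the vees' tips stand 8 mm above the axis.
- wrench: Bystander: steel spanner 170 mm long lying on the bench.
- sleeve: Bystander: spare abrasive sleeve, a thin brown tube 62 mm across, 50 mm high, standing on its end.
- tin: Bystander: round closed pale metal tin of polishing paste, 80 mm across, 55 mm high.
- blank: Bystander: flat steel workpiece 140 x 25 x 6 mm.

How it is judged:
At the end, for the whole second after the job is handed in: Through the last second the fingers hold the arbor (over 2 N), its axis 65 to 160 mm above where it lay in the vees, its origin within 60 mm (level distance) of the middle of the stand, level within 4 degrees, touching nothing of the stand, moving slower than 20 mm/s and 0.1 rad/s (z of arbor in the frame of stand between 0.145 and 0.24 m and horizontal distance between arbor and stand below 0.06 m and angle between arbor's own x axis and vertical between 1.5008 and 1.6408 rad and contact force between the fingers and arbor above 2 N and contact force between arbor and stand below 0.1 N and linear speed of arbor below 0.02 m/s and angular speed of arbor below 0.1 rad/s); the arm keeps its last pose, push and grip.
It fails at once if an end of the arbor dips: more than 7 degrees out of level (not (angle between arbor's own x axis and vertical between 1.4488 and 1.6928 rad)).
It fails at once if the fingers touch the abrasive drum (contact force between the fingers and drum above 1 N).
It fails at once if a thing standing by is disturbed (moved over 20 mm) (distance of any of wrench, sleeve, tin, blank from where it was at the start of the episode above 0.02 m).
It also fails if it takes over 45 s, if anything falls off the work surface, if the arm or the gripper's body presses on something with over 40 N, if the wrist force passes 120 N, or if a joint passes its speed limit or range.

## Working session

There is one attempt and no reset: what is moved stays moved. The work goes in short steps, Python scripts to look and compute and a shell command to move; the robot and the scene stay as the last step left them, time stands still between calls to the robot, and variables do not carry over. Pictures are saved under pics/ and viewed, at most 10 in all, crops included, and the job is handed in when it is done.

```bash
ls; mkdir -p pics
python3 - <<'E'
from cell import r, vision, sense
import cv2
for n in("scene","top"):
    cv2.imwrite(f"pics/{n}0.png",vision.snapshot(n)[:,:,::-1])
    print(n,vision.get_calibration(n))
s=sense();print(s,r.tip_reach);print(vision.get_calibration("wrist"))
E
```

```text
cell.py
drive.py
pics
scene {'intrinsics': array([[498.74484363,   0.        , 267.37283296],
       [  0.        , 498.74484363, 200.2329692 ],
       [  0.        ,   0.        ,   1.        ]]), 'rvec': array([ 1.04456937,  2.52714995, -0.91215781]), 'tvec': array([ 0.39477966, -0.28437818,  1.6660805 ])}
top {'intrinsics': array([[360.92432171,   0.        , 253.44577655],
       [  0.        , 360.92432171, 192.06289759],
       [  0.        ,   0.        ,   1.        ]]), 'rvec': array([ 2.22259796, -2.16137059,  0.0882454 ]), 'tvec': array([-0.02341558,  0.57828307,  0.95068213])}
{'time': 0.1, 'q': array([ 1.22751244,  0.61580264, -0.01262094,  1.42469909,  0.00812666,
        1.10342908, -0.04040109]), 'dq': array([ 0.0014472 , -0.00163339,  0.00090527, -0.00374958, -0.00031151,
       -0.00182618,  0.000514  ]), 'tau': array([ 8.07332199e-04, -4.60038722e+01,  2.09648930e-01, -1.66241795e+01,
       -6.12684991e-02,  1.68979133e-02,  8.71716702e-05]), 'ee_pos': array([ 0.20227574, -0.61700344,  0.22562301]), 'eef_rot': array([ 9.87475263e-01,  1.57769762e-01, -2.04717179e-04, -1.12528965e-03]), 'ft_force': array([ 0.16663841, -0.10174799, -0.03937134]), 'wrist_torque': array([ 0.00452685,  0.02224784, -0.06319017]), 'finger_force': 0.0, 'opening': 0.9984733610374249} 0.008
{'intrinsics': array([[309.51374482,   0.        , 254.30191482],
       [  0.        , 309.51374482, 193.83569894],
       [  0.        ,   0.        ,   1.        ]]), 'hand_eye': array([[ 6.89244256e-05, -9.67438795e-01, -2.53105062e-01,
         7.01621272e-02],
       [ 9.99999974e-01,  1.22223610e-05,  2.25598165e-04,
         5.53841630e-04],
       [-2.15158875e-04, -2.53105072e-01,  9.67438771e-01,
        -1.58779783e-01],
       [ 0.00000000e+00,  0.00000000e+00,  0.00000000e+00,
         1.00000000e+00]])}
```

View pics/top0.png

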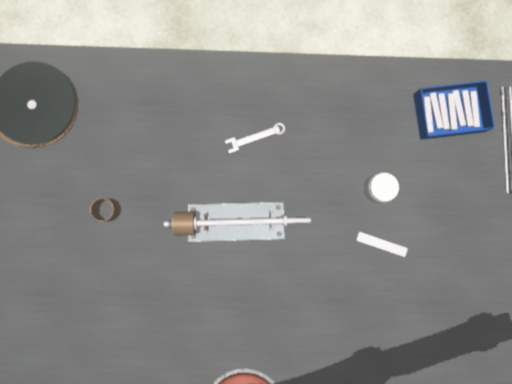

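View pics/scene0.png

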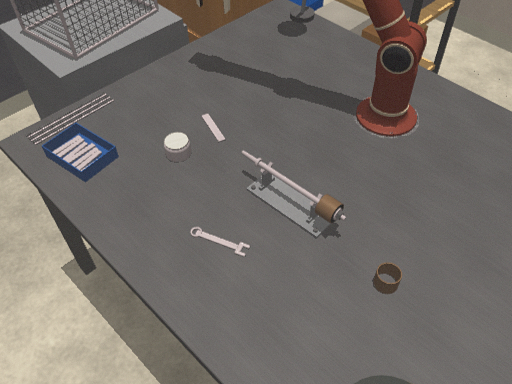

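The top view shows the arbor almost horizontal in the image: nut at (165,224), drum (183,223), shank tip (310,220). The stand is under it and the sleeve is left at (105,210). In the scene view, the shank tip is at (243,153) and the nut at (343,217).

```bash
cat > h.py <<'E'
import numpy as np,cv2
from cell import r, vision, sense
from scipy.spatial.transform import Rotation as R
def ray(n,uv,s=None):
    c=vision.get_calibration(n);K=c['intrinsics']
    d=np.linalg.solve(K,np.array([uv[0],uv[1],1.]))
    if n=='wrist':
        T=np.array(c['hand_eye']);Q=R.from_quat(s['eef_rot']).as_matrix()
        return s['ee_pos']+Q@T[:3,3],Q@T[:3,:3]@d
    M=cv2.Rodrigues(c['rvec'])[0];return -M.T@c['tvec'],M.T@d
def onz(n,uv,z,s=None):
    o,d=ray(n,uv,s);return o+d*(z-o[2])/d[2]
def tri(a,b):
    (o,d),(p,e)=a,b;k=np.linalg.lstsq(np.c_[d,-e],p-o,rcond=None)[0]
    x,y=o+k[0]*d,p+k[1]*e;return (x+y)/2,np.linalg.norm(x-y)
E
python3 - <<'E'
from h import *
np.set_printoptions(precision=4,suppress=True)
im=cv2.imread('pics/top0.png');hsv=cv2.cvtColor(im,cv2.COLOR_BGR2HSV)
b=((hsv[...,1]>90)&(hsv[...,0]<25)).astype(np.uint8)
n,l,st,c=cv2.connectedComponentsWithStats(b)
print([(st[i],c[i]) for i in range(1,n) if st[i,4]>80])
# shaft rows of brightness centroid per column
g=cv2.cvtColor(im,cv2.COLOR_BGR2GRAY).astype(float)
for u in [164,166,215,230,250,265,295,302,308,310,312]:
    w=g[212:232,u];i=np.argmax(w);k=np.clip(w-180,0,None) ;print(u,int(w.max()),212+i,(k*np.arange(212,232)).sum()/max(k.sum(),1))
for uv in [(164,224),(311,220.5),(311,220)]:print(uv,onz('top',uv,.08))
print(tri(ray('top',(311,220)),ray('scene',(242.5,153))),tri(ray('top',(164.5,224)),ray('scene',(344,217))))
print('stand',[onz('top',p,.01) for p in[(188,206),(284,203),(285,239),(189,242)]])
E
```

```text
[(array([220, 374,  49,  10, 355], dtype=int32), array([243.8507, 379.3521]))]
164 227 224 223.5691056910569
166 238 224 223.59562841530055
215 242 222 221.85109983079525
230 245 222 221.91549295774647
250 243 221 221.91068580542264
265 244 221 222.1234939759036
295 239 220 220.0718232044199
302 238 220 219.9268292682927
308 237 220 219.83229813664596
310 207 220 219.85416666666666
312 130 229 0.0
(164, 224) [0.4883 0.2147 0.08  ]
(311, 220.5) [ 0.507  -0.1532  0.08  ]
(311, 220) [ 0.5083 -0.1532  0.08  ]
(array([ 0.5076, -0.1539,  0.0712]), np.float64(0.002114480919917586)) (array([0.4888, 0.212 , 0.0842]), np.float64(0.0011698068013923878))
stand [array([0.5366, 0.1685, 0.01  ]), array([ 0.552 , -0.0911,  0.01  ]), array([ 0.455 , -0.0959,  0.01  ]), array([0.4401, 0.1619, 0.01  ])]
```

Triangulated arbor length is 0.368 m (expected 0.366). The stand middle is ≈(0.496,0.036) and the arbor origin ≈(0.498,0.036), which agree. Next I'll plan a constant-row arc to just above arbor x=33.

```bash
cat >> h.py <<'E'
def plan(N,target,yaw,s=None):
    s=s or sense();Q=R.from_quat(s['eef_rot']);t=(R.from_euler('z',yaw)*R.from_euler('x',np.pi))
    rv=(Q.inv()*t).as_rotvec()/N;A=np.zeros((3,3));q=Q
    for i in range(N):A+=q.as_matrix();q=q*R.from_rotvec(rv)
    return np.linalg.solve(A,np.array(target)-s['ee_pos']),rv
E
python3 - <<'E'
from h import *
np.set_printoptions(precision=4,suppress=True)
print(plan(24,[.496,.0695,.2256],np.arctan2(.9986,-.0525)))
E
```

```text
(array([ 0.0326, -0.0074,  0.    ]), array([-0.0001, -0.0001, -0.0544]))
```

```bash
A='.0326 -.0074 0 0 0 -.0544 1'; python3 drive.py '.0326 -.0074 0 0 0 -.0544 1;.0326 -.0074 0 0 0 -.0544 1;.0326 -.0074 0 0 0 -.0544 1;.0326 -.0074 0 0 0 -.0544 1;.0326 -.0074 0 0 0 -.0544 1;.0326 -.0074 0 0 0 -.0544 1;.0326 -.0074 0 0 0 -.0544 1;.0326 -.0074 0 0 0 -.0544 1'
python3 drive.py '.0326 -.0074 0 0 0 -.0544 1;.0326 -.0074 0 0 0 -.0544 1;.0326 -.0074 0 0 0 -.0544 1;.0326 -.0074 0 0 0 -.0544 1;.0326 -.0074 0 0 0 -.0544 1;.0326 -.0074 0 0 0 -.0544 1;.0326 -.0074 0 0 0 -.0544 1;.0326 -.0074 0 0 0 -.0544 1'
python3 drive.py '.0326 -.0074 0 0 0 -.0544 1;.0326 -.0074 0 0 0 -.0544 1;.0326 -.0074 0 0 0 -.0544 1;.0326 -.0074 0 0 0 -.0544 1;.0326 -.0074 0 0 0 -.0544 1;.0326 -.0074 0 0 0 -.0544 1;.0326 -.0074 0 0 0 -.0544 1;.0326 -.0074 0 0 0 -.0544 1'
python3 drive.py '0 0 0 0 0 0 1;0 0 0 0 0 0 1'
python3 - <<'E'
from h import *
s=sense();cv2.imwrite("pics/w1.png",vision.snapshot("wrist")[:,:,::-1])
print(s['time'],s['ee_pos'],s['eef_rot'],s['ft_force'],s['wrist_torque'])
import pickle;pickle.dump(s,open('s1.pkl','wb'))
E
```

```text
time: 0.77
ee_pos: [0.4011, -0.4391, 0.2261]
eef_rot: [0.93, 0.369, -0.0, -0.0]
ft_force: [0.5, -0.0, 0.2]
opening: 1.001
finger_force: 0.0
time: 1.43
ee_pos: [0.505, -0.195, 0.2263]
eef_rot: [0.828, 0.56, -0.0, -0.0]
ft_force: [0.5, -0.5, -0.3]
opening: 1.001
finger_force: 0.0
time: 2.1
ee_pos: [0.4964, 0.07, 0.2264]
eef_rot: [0.688, 0.726, -0.0, -0.0]
ft_force: [0.1, 0.5, 0.4]
opening: 0.998
finger_force: 0.0
time: 2.27
ee_pos: [0.496, 0.0708, 0.2266]
eef_rot: [0.687, 0.727, -0.0, -0.0]
ft_force: [0.1, -0.8, 0.7]
opening: 0.999
finger_force: 0.0
2.2667 [0.495977   0.07079156 0.22659728] [ 6.86814518e-01  7.26832590e-01 -1.87765469e-07 -4.51286503e-04] [ 0.06577562 -0.79667253  0.68688966] [-0.0806314  -0.08491732 -0.0233945 ]
```

View pics/w1.png

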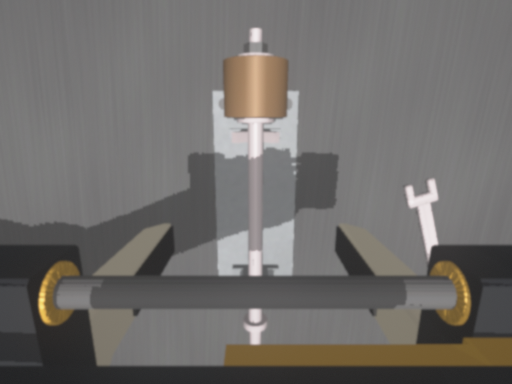

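The wrist view shows the shaft running vertically at u≈256→255. The washer front edge is at v≈122, the flange at about (255,325) and the nut end at (256,29).

Run:
```python
from h import *
import pickle
np.set_printoptions(precision=4,suppress=True)
s=pickle.load(open('s1.pkl','rb'));im=cv2.imread('pics/w1.png');g=cv2.cvtColor(im,cv2.COLOR_BGR2GRAY).astype(float);hsv=cv2.cvtColor(im,cv2.COLOR_BGR2HSV)
pts=[]
for v in (30,35,128,140,145,255,260,305,312,340):
    w=g[v,235:280]; k=w>175 if v not in(140,145) else w>170
    u=235+np.nonzero(k)[0]; p=(u.min()+u.max())/2; pts.append((p,v));print(v,u.min(),u.max(),onz('wrist',(p,v),.08,s))
b=((hsv[...,1]>90)&(hsv[...,0]<25)).astype(np.uint8)[:200];print(cv2.boundingRect(b))
x0,y0,w,h=cv2.boundingRect(b)
for v in (29,y0,y0+h):print(v,onz('wrist',(256,v),.08,s),onz('wrist',(256,v),.11,s))
```

```text
30 251 260 [0.4893 0.212  0.08  ]
35 251 260 [0.4896 0.2079 0.08  ]
128 235 279 [0.4957 0.1262 0.08  ]
140 235 279 [0.4964 0.1148 0.08  ]
145 235 279 [0.4967 0.1099 0.08  ]
255 235 279 [ 0.5036 -0.0073  0.08  ]
260 235 279 [ 0.504  -0.0131  0.08  ]Traceback (most recent call last):
  File "<stdin>", line 8, in <module>
    return umr_minimum(a, axis, None, out, keepdims, initial, where)
ValueError: zero-size array to reduction operation minimum which has no identity
```

Run:
```python
from h import *
import pickle
np.set_printoptions(precision=4,suppress=True)
s=pickle.load(open('s1.pkl','rb'));im=cv2.imread('pics/w1.png');g=cv2.GaussianBlur(cv2.cvtColor(im,cv2.COLOR_BGR2GRAY),(3,3),0).astype(float)
P=[]
for v in (32,145,150,170,190,210,230,245,258,312,342):
    d=np.diff(g[v,242:270]);a,b=d[:14].argmax() if v<155 or v>240 else abs(d[:14]).argmax(),(d[14:].argmin() if v<155 or v>240 else abs(d[14:]).argmax())+14
    u=242.5+(a+b)/2;p=onz('wrist',(u,v),.08,s);P.append(p);print(v,242.5+a,242.5+b,p)
P=np.array(P);f=np.polyfit(P[:,1],P[:,0],1);print(f,np.polyval(f,.0705),P[:,0]-np.polyval(f,P[:,1]))
```

```text
32 250.5 260.5 [0.4894 0.2103 0.08  ]
145 249.5 260.5 [0.4947 0.1098 0.08  ]
150 249.5 261.5 [0.4955 0.105  0.08  ]
170 249.5 261.5 [0.4967 0.0851 0.08  ]
190 248.5 260.5 [0.4968 0.0645 0.08  ]
210 248.5 260.5 [0.498  0.0432 0.08  ]
230 247.5 262.5 [0.4998 0.0212 0.08  ]
245 251.5 257.5 [0.5003 0.0042 0.08  ]
258 249.5 260.5 [ 0.5017 -0.0109  0.08  ]
312 248.5 260.5 [ 0.5049 -0.0776  0.08  ]
342 249.5 259.5 [ 0.5072 -0.1177  0.08  ]
[-0.0538  0.5008] 0.49699416068156144 [-0.     -0.0001  0.0004  0.0005 -0.0005 -0.0004  0.0002 -0.0003  0.0003
 -0.      0.0001]
```

```bash
python3 drive.py '-.0012 .001 .03 0 0 0 1;0 0 .035 0 0 0 1;0 0 .035 0 0 0 1;0 0 .03 0 0 0 .7;0 0 .02 0 0 0 .5;0 0 .0076 0 0 0 .5;0 0 0 0 0 0 .5;0 0 0 0 0 0 .5'
python3 drive.py '0 0 0 0 0 0 .3;0 0 0 0 0 0 .2;0 0 0 0 0 0 .1;0 0 0 0 0 0 0;0 0 0 0 0 0 0;0 0 0 0 0 0 0;0 0 0 0 0 0 0;0 0 0 0 0 0 0' 60
python3 -c "
from h import *
s=sense();print(s['ee_pos'],s['ft_force'],s['wrist_torque'])"
```

```text
time: 2.98
ee_pos: [0.4986, 0.0665, 0.0694]
eef_rot: [0.689, 0.725, 0.0, 0.0]
ft_force: [-0.6, 0.6, 0.2]
opening: 0.692
finger_force: 0.0
time: 3.65
ee_pos: [0.4969, 0.0673, 0.0691]
eef_rot: [0.689, 0.725, -0.001, -0.001]
ft_force: [-2.4, -0.1, 2.8]
opening: 0.147
finger_force: 60.0
[0.49688962 0.06733391 0.06908621] [-2.41480774 -0.10286139  2.81243496] [-0.1014943   0.37223677 -0.0693928 ]
```

```bash
python3 drive.py '0 0 -.001 0 0 0 0;0 0 -.001 0 0 0 0;0 0 -.001 0 0 0 0;0 0 -.001 0 0 0 0;0 0 0 0 0 0 0;0 0 0 0 0 0 0;0 0 0 0 0 0 0;0 0 0 0 0 0 0'
python3 -c "
from h import *
for i in range(3):
  s=sense();im=vision.snapshot('wrist');print(s['ee_pos'],s['eef_rot'],s['ft_force'],s['wrist_torque'])
cv2.imwrite('pics/w2.png',im[:,:,::-1])"
```

```text
time: 4.32
ee_pos: [0.4977, 0.0673, 0.0729]
eef_rot: [0.689, 0.725, -0.0, -0.0]
ft_force: [0.2, 0.3, -8.5]
opening: 0.146
finger_force: 60.0
[0.49769209 0.06727636 0.07291878] [ 6.88670910e-01  7.25074012e-01 -1.94564827e-04 -1.28643163e-04] [ 0.16804331  0.33454153 -8.4749587 ] [-0.13506686 -0.05571886 -0.01460573]
[0.49773265 0.06735707 0.07297248] [ 6.88615965e-01  7.25126219e-01 -1.04141139e-04 -9.35797834e-05] [-0.3964514   0.10649665 -8.84424232] [-0.14492652 -0.04543692  0.01932114]
[0.49779166 0.06736735 0.07301889] [ 6.88630532e-01  7.25112395e-01 -4.16683689e-05 -5.44415402e-05] [ 0.6431658  -0.35614624 -8.98752468] [-0.0979273  -0.03492241  0.03436024]
```

View pics/w2.png

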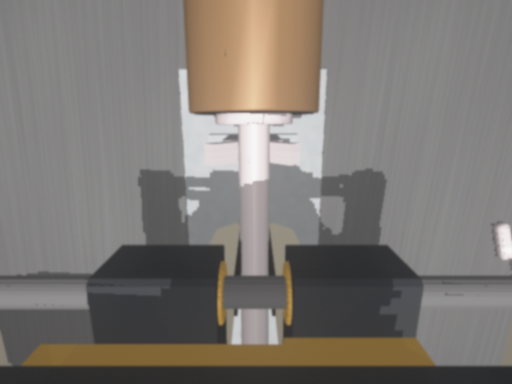

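The wrist view shows the shaft held, with the washer front edge at v≈118 and the vee just below it. The force of about 8.9 N (0.91 kg) points to a heavy hub, which would balance near x≈(−4.5+0.41·125)/0.91≈50 mm. I'll set it down and regrip 19 mm nearer the drum.

```bash
python3 drive.py '0 0 .001 0 0 0 0;0 0 .001 0 0 0 0;0 0 .001 0 0 0 0;0 0 .001 0 0 0 0;0 0 0 0 0 0 0;0 0 0 0 0 0 .4;0 0 0 0 0 0 .4;0 0 0 0 0 0 .4'
python3 drive.py '0 0 0 0 0 0 .4;.005 0 0 0 0 0 .4;.007 0 0 0 0 0 .4;.007 0 0 0 0 0 .4;0 0 0 0 0 0 .4;0 0 0 0 0 0 .4;0 0 0 0 0 0 .3;0 0 0 0 0 0 .2'
python3 drive.py '0 0 0 0 0 0 .1;0 0 0 0 0 0 0;0 0 0 0 0 0 0;0 0 0 0 0 0 0;0 0 0 0 0 0 0;0 0 0 0 0 0 0' 60
python3 drive.py '0 0 -.001 0 0 0 0;0 0 -.001 0 0 0 0;0 0 -.001 0 0 0 0;0 0 -.001 0 0 0 0;0 0 0 0 0 0 0;0 0 0 0 0 0 0;0 0 0 0 0 0 0;0 0 0 0 0 0 0'
python3 -c "
from h import *
for i in range(6):
  s=sense();im=vision.snapshot('wrist');print(s['ee_pos'],s['ft_force'],s['wrist_torque'])
cv2.imwrite('pics/w3.png',im[:,:,::-1]);cv2.imwrite('pics/s3.png',vision.snapshot('scene')[:,:,::-1][100:270,190:400].repeat(3,0).repeat(3,1))"
```

```text
time: 5.13
ee_pos: [0.4998, 0.0681, 0.07]
eef_rot: [0.689, 0.725, 0.002, 0.001]
ft_force: [-0.8, -0.7, -0.7]
opening: 0.314
finger_force: 0.0
time: 5.8
ee_pos: [0.4968, 0.0861, 0.069]
eef_rot: [0.689, 0.725, -0.0, 0.0]
ft_force: [0.5, -0.1, -0.4]
opening: 0.303
finger_force: 0.0
time: 6.3
ee_pos: [0.4959, 0.086, 0.069]
eef_rot: [0.689, 0.725, -0.001, -0.0]
ft_force: [-3.4, -0.9, 2.8]
opening: 0.144
finger_force: 60.0
time: 6.97
ee_pos: [0.4968, 0.0864, 0.073]
eef_rot: [0.689, 0.725, -0.0, -0.0]
ft_force: [-0.8, -0.5, -8.8]
opening: 0.144
finger_force: 60.0
[0.4968234  0.08639442 0.07296563] [-0.84957646 -0.53517323 -8.82365187] [-0.07114596 -0.10325388 -0.01851201]
[0.49685198 0.08638357 0.07302988] [-0.23071469 -0.69964212 -8.39645517] [-0.06964983 -0.08182777 -0.04295486]
[0.4968331  0.0863919  0.07302407] [ 0.1062945   0.91118776 -8.62517187] [-3.34379356e-02 -3.74941665e-02 -2.89861344e-05]
[0.49686899 0.08639837 0.0730844 ] [-0.42027173 -0.89310586 -8.39113693] [ 0.01075656 -0.06985623 -0.02144267]
[0.49687129 0.08639209 0.07308197] [ 0.4881175  -0.43513428 -7.77118457] [-0.02059581 -0.06868125  0.02132029]
[0.49688421 0.08638771 0.07310603] [ 0.57192064  0.54727286 -8.2909018 ] [-0.03290575 -0.09562647  0.02763685]
```

View pics/w3.png

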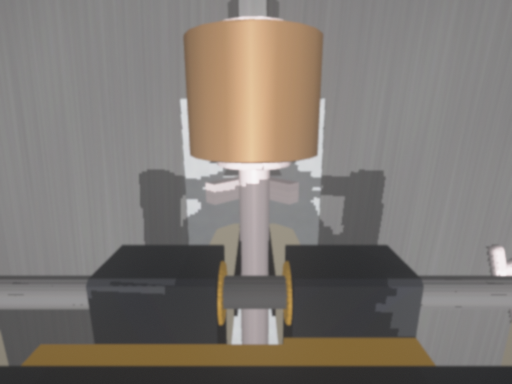

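View pics/s3.png

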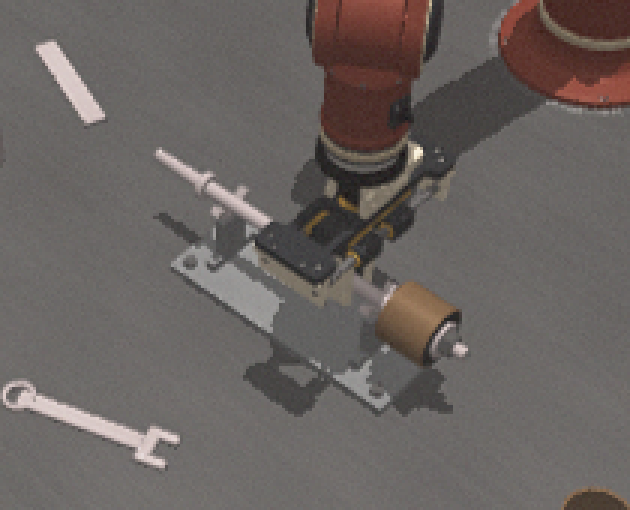

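The wrist and scene views show the shaft gripped between the vees and clear of the drum (drum bottom edge at v≈157), looking level. The moment is now near zero, so I'll lift a bit further and check the drum edge in the wrist view for tilt.

```bash
cat > tilt.py <<'E'
from h import *
def drum(im):
    h=cv2.cvtColor(im,cv2.COLOR_BGR2HSV);b=((h[...,1]>80)&(h[...,0]<25))[:230]
    out=[]
    for u in (220,254,290):
        v=np.nonzero(b[:,u])[0];out+=[v.min(),v.max()]
    w=[np.ptp(np.nonzero(b[v])[0]) for v in (50,140)]
    return out,w
if __name__=='__main__':
    import sys
    print(drum(cv2.imread('pics/w3.png')))
    im=vision.snapshot('wrist')[:,:,::-1].copy();cv2.imwrite('pics/wl.png',im);print(drum(im));F=[]
    for i in range(3):s=sense();vision.snapshot('wrist');F.append(np.r_[s['ft_force'][2],s['wrist_torque']])
    print(np.mean(F,0),s['ee_pos'])
E
python3 drive.py '0 0 -.001 0 0 0 0;0 0 -.001 0 0 0 0;0 0 -.001 0 0 0 0;0 0 -.001 0 0 0 0;0 0 -.001 0 0 0 0;0 0 -.001 0 0 0 0;0 0 0 0 0 0 0;0 0 0 0 0 0 0'; python3 tilt.py
```

```text
time: 7.98
ee_pos: [0.4969, 0.0864, 0.0792]
eef_rot: [0.689, 0.725, 0.0, 0.0]
ft_force: [0.9, -0.1, -8.9]
opening: 0.144
finger_force: 60.0
([np.int64(22), np.int64(160), np.int64(21), np.int64(161), np.int64(22), np.int64(160)], [np.int64(135), np.int64(124)])
([np.int64(22), np.int64(160), np.int64(21), np.int64(161), np.int64(22), np.int64(160)], [np.int64(135), np.int64(124)])
[-8.50986992 -0.02216407 -0.07817235 -0.04462384] [0.49680728 0.0863762  0.07904846]
```

No tilt at all, so I'll lift the rest with a gentle ramp.

```bash
python3 drive.py '0 0 -.002 0 0 0 0;0 0 -.004 0 0 0 0;0 0 -.006 0 0 0 0;0 0 -.007 0 0 0 0;0 0 -.007 0 0 0 0;0 0 -.007 0 0 0 0;0 0 -.006 0 0 0 0;0 0 -.006 0 0 0 0'; python3 tilt.py
python3 drive.py '0 0 -.007 0 0 0 0;0 0 -.007 0 0 0 0;0 0 -.007 0 0 0 0;0 0 -.007 0 0 0 0;0 0 -.006 0 0 0 0;0 0 -.005 0 0 0 0;0 0 -.004 0 0 0 0;0 0 -.002 0 0 0 0'
python3 drive.py '0 0 0 0 0 0 0;0 0 0 0 0 0 0;0 0 0 0 0 0 0;0 0 0 0 0 0 0;0 0 0 0 0 0 0;0 0 0 0 0 0 0;0 0 0 0 0 0 0;0 0 0 0 0 0 0';python3 tilt.py
python3 -c "
from h import *
cv2.imwrite('pics/s4.png',vision.snapshot('scene')[:,:,::-1][80:250,190:400].repeat(3,0).repeat(3,1))"
```

```text
time: 8.85
ee_pos: [0.4969, 0.0864, 0.125]
eef_rot: [0.689, 0.725, 0.0, 0.0]
ft_force: [0.5, -0.2, -8.4]
opening: 0.147
finger_force: 60.0
([np.int64(22), np.int64(160), np.int64(21), np.int64(161), np.int64(22), np.int64(160)], [np.int64(135), np.int64(124)])
([np.int64(22), np.int64(160), np.int64(21), np.int64(161), np.int64(22), np.int64(160)], [np.int64(135), np.int64(125)])
[-8.29519690e+00 -3.30085336e-02 -1.38251010e-01 -4.87627171e-03] [0.49721268 0.08646271 0.1246765 ]
time: 9.72
ee_pos: [0.4971, 0.0865, 0.1698]
eef_rot: [0.689, 0.725, 0.0, 0.0]
ft_force: [-0.2, -0.2, -8.4]
opening: 0.148
finger_force: 60.0
time: 10.38
ee_pos: [0.4968, 0.0864, 0.169]
eef_rot: [0.689, 0.725, -0.0, -0.0]
ft_force: [-0.9, -0.1, -8.2]
opening: 0.144
finger_force: 60.0
([np.int64(22), np.int64(160), np.int64(21), np.int64(161), np.int64(22), np.int64(160)], [np.int64(135), np.int64(124)])
([np.int64(22), np.int64(160), np.int64(21), np.int64(161), np.int64(22), np.int64(160)], [np.int64(134), np.int64(126)])
[-8.9109596  -0.0606782  -0.08237695 -0.01226095] [0.49686577 0.08639369 0.16907557]
```

View pics/s4.png

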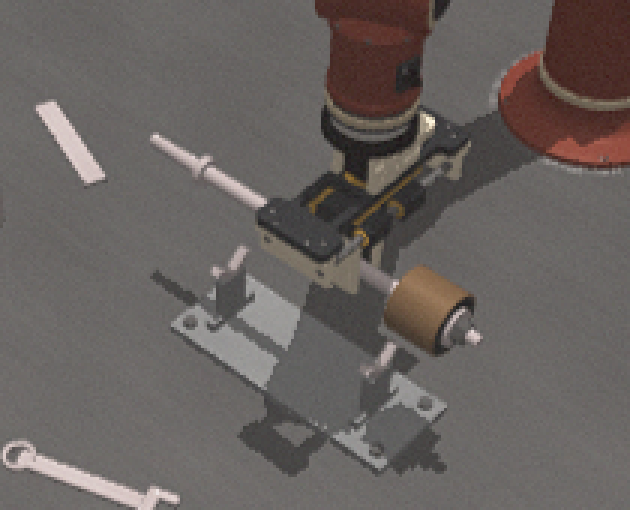

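The scene view shows the arbor well clear of both vees, held level: shank tip at (241.3,126), nut end at (350,192.7) in full-frame pixels. I'll check the end heights, then hand in.

```bash
python3 -c "
from h import *
for uv,y in (((241.3,126),-.1535),((350.3,192.7),.213)):
  o,d=ray('scene',uv);print(o+d*(y-o[1])/d[1])
s=sense();print(s['time'],s['finger_force'],abs(s['dq']).max())
print(r.hand_in())"
```

```text
[ 0.50547064 -0.1535      0.17438724]
[0.48395875 0.213      0.17729391]
10.6333 59.991450905799866 0.002657026789856786
the job is handed in; nothing more can be done
None
```

The job is handed in: the arm is holding the arbor by its bare shaft over the stand, about 10 cm above the rests, level within about half a degree and still. I gripped it near its balance, about 50 mm toward the drum, because the hub is a heavy one.

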